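# Point the gas selector at the breathing mask and flush it

## Robot

A 6-joint arm with a two-finger parallel gripper is mounted at the origin on the work surface. World frame = base frame: x ahead of the robot, y to its left, z up, the work surface at z = 0. Lengths are in m, angles in rad, forces in N, time in s.
With the tool pointing down it reaches from about 0.25 to 0.775 m from the base axis. Payload 4 kg.
Tool frame: the origin (TCP) lies at the very end of the fingers, on their centre line; the grasp point (between the pads) lies hold_point_z behind it (hold_point_z is the distance from the TCP to the grasp point, in m); z points along the fingers, y is the direction in which the jaws open and shut (so a half turn about z gives the same grasp; the last joint's range is limited). The gripper opens to 94 mm and grips with 3 to 60 N. Pads are 16 mm wide; open, the fingers measure 119 mm over their backs; the gripper's body (75 mm by 177 mm) begins 78 mm behind the grasp point.
Start: joints at [-1.279, 0.087, 1.371, -0, 1.684, -0.103], TCP at [0.212, -0.508, 0.206] pointing down, gripper open.
Joint ranges: [-3.1, 3.1], [-0.76, 2.03], [0.27, 2.55], [-1.08, 4.22], [0.17, 2.65], [-2.57, 2.57]. Speed limits (rad/s): [2.79, 2.79, 3.14, 3.14, 3.14, 3.14].

## Interface

Orientations are given as [roll, pitch, yaw] about the fixed x, y, z axes, in that order (R = Rz(yaw) Ry(pitch) Rx(roll)).
In Python, from bench import * gives the robot as it stands.
- The arm moves only by the tool step_arm, never from a script. Its argument "increments" is text: rows parted by semicolons, each of 6 numbers parted by spaces: the shift along the tool's x, y, z in cm, then the turn, a rotation vector about the tool's x, y, z in rad. A call has 1 to 5 rows; each row shifts and turns the commanded pose from where the row before left it, along the tool's axes as they then stand; what a row does not reach is not made up. A row lasts 1/10 s, in which the tool goes at most 50 mm and 8.59 degrees, less where a joint would pass 70% of its speed; a pose out of reach is approached as far as the arm can. A call is refused whole if a number of a shift passes 5 or a number of a turn 0.15, either way. A call with a gripper value outside its range is refused whole. "claw" is the gripper's target within -1 to 1 (shut at 1, half-way at 0, fully open at -1), set as the call begins (left out, the last holds). The fingers move at their own pace and stop on an object; the grip force is fixed at half the most. Time passes only in rows, so rows that do not move let the fingers close. It gives the time, the measured TCP pose, the force and the opening at its end, in the units of the state.
- get_obs(): the state, without advancing time (a new reading comes with each control period).
- snapshot(name): name is "scene" or "side" or "wrist"; returns the picture (420x560x3 uint8, red, green, blue); there is no depth.
- calibration(name): a dict with "camera_matrix" (3x3 intrinsics, pixels), "k1" (the pictures are not rectified: a ray, as slopes to the right and down, at radius r is drawn at 1 + k1 r^2 times it, then the intrinsics apply), "eye" and "orientation" of the camera in the world; the wrist camera has in their place "tool_from_camera" (4x4, takes a point from camera to tool coordinates, whose origin is the TCP and whose axes are the flange's). Camera axes: x right, y up, looking along -z (the intrinsics and any distortion apply to the point x, -y, -z); pixel columns grow to the right and rows downward; lengths in m; the calibration is good to about 2 mm. A picture is of the moment at which its call begins: read the wrist's pose just before it. calibration takes no time and is no camera call.
- close_job(): hands the job in, once; it reports no verdict.
The state is a dict: "time": time; "joint_positions": joint angles; "qvel": joint speeds; "joint_torque": joint torques, N m; "tool_pos": TCP position; "ee_rot": TCP orientation; "wrist_force": force on the tool from outside, world axes, zero at the start; "wrist_torque": the same for the moment, N m; "width": finger opening in m.
Only numpy, scipy, OpenCV 4.12 (cv2) and the standard library are available. Lean on these libraries where they do the work, as an engineer would, in place of code of your own. Each camera call takes 0.05 s, during which the arm holds its last target. There are 200 camera calls.

## Task

With a fingertip, push the lever of the gas selector round until it points squarely at the outlet that carries the breathing mask (the wide cup); the other three outlets carry small closed caps. Only then press the white flush button beside the lever's hub all the way down and let it come back up. Do not pinch the lever, do not lift or shift the mask or the caps, and leave the other things on the table alone.

Things in the scene. Friction and masses are not known exactly. Their poses are not given: they have to be found in the camera images.
- selector: Gas outlet selector fixed to the table: white block 160 x 100 x 20 mm with a hub; four thin pipes (tops 18 mm high) run out to four round white seats (72 mm across, 20 mm high). Origin on the table under the lever's axis, z up, x roughly away from the robot. Seat centres are 165 mm out, at -1.4, -0.7, +0.7 and +1.4 rad about z from +x. The flush button is at x -85 mm, y 0.
- lever (a joint): Angle of the lever about the upright axis through the selector's origin, rad: 0 = along the selector's +x, positive = anticlockwise from above; stops at -1.8 and +1.8. Starts between -0.38 and +0.38. Friction (0.2 N m, 2 to 3 N at mid-arm) keeps it where it is left; no spring, no notches.
- lever_tip (a point): Point of the lever, 120 mm from the axis, 57 mm above the table; x outward along the lever, y to its left, z up. The arm, 18 mm wide, 51 to 63 mm above the table, runs from the dark hub (24 mm radius, top at 71 mm) to 105 mm from the axis, then a thin nose. From 60 to 125 mm from the axis, under and beside the arm, all is free down to the pipes (18 mm high).
- bar_left (a point): Middle of the push face on the left (+y) side of the lever's arm, 85 mm from the axis. The arm is made of two parallel steel bars, left and right, each 7 mm wide, 12 mm high, 75 mm long, 4 mm apart. Push the lever on the outer side of one bar; fingers pressing both bars at once count as pinching. Axes as lever_tip.
- bar_right (a point): The like point on the outer side of the right (-y) bar, 18 mm from bar_left.
- flush (a joint): Travel of the flush button, m: 0 = up, 0.006 = fully down. A spring returns it; fully down takes 5 N.
- flush_top (a point): Centre of the top of the flush button (white, round, 30 mm across), 42 mm above the table when up and 10 mm proud of its grey housing (46 mm across), at the robot's side of the selector block. It is pressed straight down.
- mask: Breathing mask: a grey cup with a black rim, 68 mm across at the top, 53 mm high, narrow below, standing loose on one of the four seats. Origin at the centre of its underside, on the seat.
- cap1: Small closed grey cap, 32 mm across, 32 mm high, standing loose on one of the other three seats. Origin at the centre of its underside.
- cap2: As cap1, on another seat.
- cap3: As cap1, on another seat.
- vial: Bystander: small amber vial, 30 mm across, 55 mm high, standing ahead of the lever beyond the outlets' gap, 175 to 195 mm from the axis. Origin at the centre of its underside.
- jar: Bystander: white jar, 42 mm across, 58 mm high, near the selector's left side. Origin at the centre of its underside.
- syringe: Bystander: syringe lying at the selector's right side, 120 mm long along its x, 32 mm wide, 24 mm high. Origin under its middle.
- bowl: Bystander: steel bowl, 100 mm across, 45 mm high, on the left of the table. Origin at the centre of its underside.
- spray: Bystander: white bottle, 64 mm across, 170 mm high, on the right of the table. Origin at the centre of its underside.
- otoscope: Bystander: black-handled otoscope lying on the left of the table, 140 mm long along its x, 26 mm high. Origin under its middle.

How it is judged:
On the way, in this order (a step that is already met when the one before it is completed fails the run):
1. the lever points at the mask (y of mask in the frame of lever_tip between -0.02 and 0.02 m and x of mask in the frame of lever_tip above 0 m), for 0.3 s.
2. the flush button is pressed all the way down (value of joint flush above 0.005 m), for 0.05 s.
At the end, for the whole second after the job is handed in: The lever is at rest and the line along it passes within 20 mm of the mask's centre (about 7 degrees); the flush button is up again; the mask and the three caps stand upright within 15 mm of where they began (all of step 1 and velocity of joint lever between -0.05 and 0.05 rad/s and value of joint flush below 0.001 m and not (distance of mask from where it was at the start of the episode above 0.015 m) and not (distance of cap1 from where it was at the start of the episode above 0.015 m) and not (distance of cap2 from where it was at the start of the episode above 0.015 m) and not (distance of cap3 from where it was at the start of the episode above 0.015 m) and angle between each of mask, cap1, cap2, cap3's own z axis and vertical below 0.1 rad); the robot touches nothing.
It fails at once if the flush button is pressed while the lever does not point at the mask (value of joint flush above 0.003 m and not (y of mask in the frame of lever_tip between -0.022 and 0.022 m and x of mask in the frame of lever_tip above 0 m)).
It fails at once if the lever is pinched: the fingers press both bars at once (contact force between each of lever_c0, lever_c1 and the fingers above 2 N).
It fails at once if the mask or a cap is lifted, carried or shifted by more than 15 mm (distance of any of mask, cap1, cap2, cap3 from where it was at the start of the episode above 0.015 m).
It fails at once if a bystander is moved by more than 25 mm (distance of any of vial, jar, syringe, bowl, spray, otoscope from where it was at the start of the episode above 0.025 m).
It also fails if it takes over 45 s, if anything falls off the work surface, if the arm or the gripper's body presses on something with over 40 N, if the wrist force passes 120 N, or if a joint passes its speed limit or range.

## Working session

There is one attempt and no reset: what is moved stays moved. The work goes in short steps, Python scripts to look and compute and a tool call to move; the robot and the scene stay as the last step left them, time stands still between calls to the robot, and variables do not carry over. Pictures are saved under pics/ and viewed, about 8 in all and at most 12, crops included, and the job is handed in when it is done.

Besides the shell and the picture viewer there is one more tool, called after "Call:" as name(argument=value, ...) on one line, values as JSON. step_arm: Moves the arm, as the interface text tells. Its arguments: {"type":"object","properties":{"increments":{"type":"string"},"claw":{"type":"number"}},"required":["increments"]}

```bash
mkdir -p pics; ls
cat > h.py <<'E'
from bench import *
import numpy as np, cv2
from scipy.spatial.transform import Rotation as R
def ray(name,px,obs=None):
    c=calibration(name);K=np.array(c["camera_matrix"]);u=np.linalg.inv(K)@[px[0],px[1],1.]
    d=u[:2];s=d.copy()
    for _ in range(20): s=d/(1+c["k1"]*(s@s))
    v=np.array([s[0],-s[1],-1.])
    if name=="wrist":
        T=np.array(c["tool_from_camera"]);o=obs or get_obs()
        Rt=R.from_euler('xyz',o["ee_rot"]).as_matrix()
        return Rt@T[:3,3]+o["tool_pos"],Rt@T[:3,:3]@v
    O=np.array(c["orientation"],float)
    Rm=O if O.shape==(3,3) else (R.from_euler('xyz',O).as_matrix() if O.size==3 else None)
    return np.array(c["eye"]),Rm@v
def at(name,px,z,obs=None):
    e,d=ray(name,px,obs);return e+d*(z-e[2])/d[2]
def save(name,f):
    p=snapshot(name);cv2.imwrite("pics/"+f,p[:,:,::-1]);return p
E
python3 - <<'E'
from h import *
print(get_obs())
for n in("scene","side","wrist"):print(n,calibration(n))
a=save("scene","s0.png");b=save("side","d0.png")
E
```

```text
pics
{'time': 0.0, 'joint_positions': array([-1.27912212e+00,  8.79398273e-02,  1.37227849e+00, -5.56808678e-05,
        1.68361494e+00, -1.03098660e-01]), 'qvel': array([-8.16955393e-04, -3.83304928e-04, -5.61658398e-05, -1.44769219e-03,
        1.22465710e-03,  7.38493410e-04]), 'joint_torque': array([ 1.99817063e-03, -3.40173769e+01, -3.02427542e+01,  7.19136279e-02,
        3.30451224e-02, -1.67258163e-04]), 'tool_pos': array([ 0.21134271, -0.50715592,  0.2043002 ]), 'ee_rot': array([-3.13935825e+00, -1.75546849e-04,  3.94766465e-01]), 'wrist_force': array([-0.2607795 , -0.58178465, -0.31814715]), 'wrist_torque': array([-0.07117218, -0.01926138, -0.02706299]), 'width': 0.0941390735458784}
scene {'camera_matrix': array([[494.20640941,   0.        , 280.42945726],
       [  0.        , 494.20640941, 207.86281608],
       [  0.        ,   0.        ,   1.        ]]), 'k1': 0.04912533763777123, 'eye': array([1.17043106, 0.5976522 , 1.33116772]), 'orientation': array([6.03249161e-01, 1.35743936e-03, 2.37107683e+00])}
side {'camera_matrix': array([[415.63600845,   0.        , 274.59564404],
       [  0.        , 415.63600845, 206.11179967],
       [  0.        ,   0.        ,   1.        ]]), 'k1': -0.10329040131575136, 'eye': array([0.41853862, 1.21888872, 0.86157117]), 'orientation': array([ 1.00035511,  0.00837885, -3.04916002])}
wrist {'camera_matrix': array([[297.27896643,   0.        , 278.47244835],
       [  0.        , 297.27896643, 205.24471682],
       [  0.        ,   0.        ,   1.        ]]), 'k1': -0.0029415310543450725, 'tool_from_camera': array([[ 2.29431628e-04,  9.70697247e-01,  2.40305643e-01,
         6.86711383e-02],
       [ 9.99999973e-01, -2.15364649e-04, -8.47992972e-05,
        -3.53114200e-04],
       [-3.05611037e-05,  2.40305656e-01, -9.70697270e-01,
        -1.79508712e-01],
       [ 0.00000000e+00,  0.00000000e+00,  0.00000000e+00,
         1.00000000e+00]])}
```

View pics/s0.png

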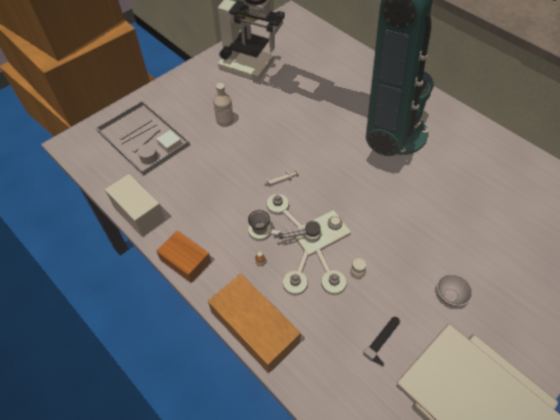

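View pics/d0.png

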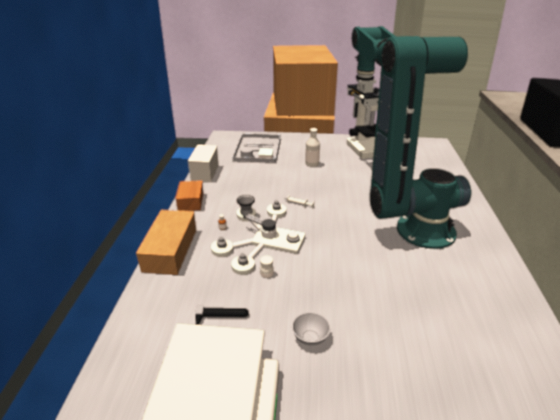

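The scene view shows the hub at about (313,229), the button at (335,222), the mask at (259,220), the caps at (277,203), (296,281) and (334,281), and the lever nose near (273,235). The side view agrees. I'll zoom in and compute positions.

Run:
```python
from h import *
a=cv2.imread("pics/s0.png")[180:310,230:380]
cv2.imwrite("pics/s0c.png",cv2.resize(a,None,fx=5,fy=5,interpolation=cv2.INTER_CUBIC)[:600])
for n,px,z in [("hub",(313,229),.071),("btn",(335,222),.042),("mask",(259,217),.073),("capA",(277.5,203.5),.02),("capB",(295.5,282),.02),("capC",(334,282),.02),("nose",(273,235),.057)]:
    print(n,at("scene",px,z).round(4))
for n,px,z in [("hub",(268,225),.071),("btn",(293,236),.042),("mask",(246,201),.073),("capA",(277,210),.02),("capB",(222,247),.02),("capC",(243,263),.02)]:
    print(n,at("side",px,z).round(4))
```

```text
hub [0.5505 0.0972 0.071 ]
btn [0.4688 0.1155 0.042 ]
mask [ 0.6384 -0.0468  0.073 ]
capA [ 0.5374 -0.0707  0.02  ]
capB [0.6939 0.1673 0.02  ]
capC [0.6134 0.2454 0.02  ]
nose [0.6456 0.0223 0.057 ]
hub [0.5499 0.1089 0.071 ]
btn [0.4663 0.1237 0.042 ]
mask [ 0.644  -0.0301  0.073 ]
capA [ 0.5353 -0.0608  0.02  ]
capB [0.695  0.1731 0.02  ]
capC [0.6141 0.2463 0.02  ]
```

View pics/s0c.png

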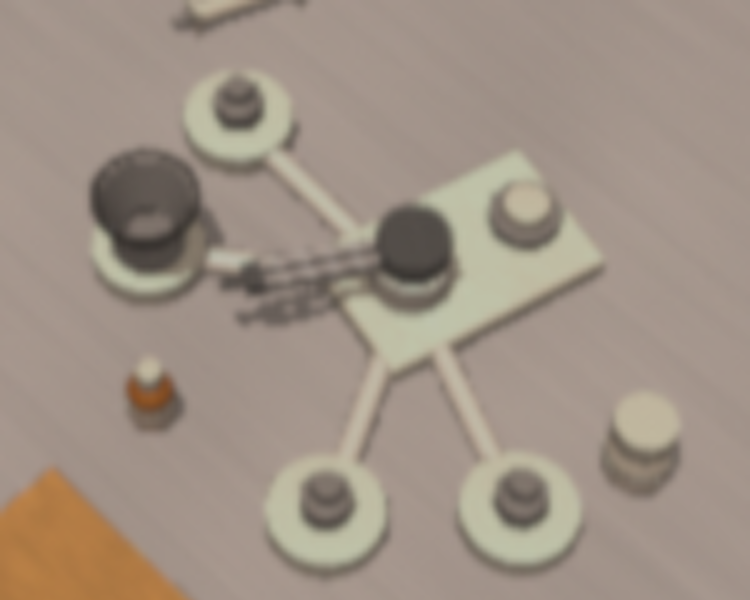

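```bash
cat >> h.py <<'E'
def fit(W,ang_r):
    # W world xy points, ang_r list of selector xy ; rigid 2D fit -> origin, yaw
    W=np.array(W)[:,:2];S=np.array(ang_r);w=W@[1,1j];s=S@[1,1j]
    t=np.angle(np.vdot(s-s.mean(),w-w.mean()));o=w.mean()-np.exp(1j*t)*s.mean()
    return np.array([o.real,o.imag]),t,abs(w-o-np.exp(1j*t)*s)
SEAT=lambda a:(.165*np.cos(a),.165*np.sin(a))
E
python3 - <<'E'
from h import *
P=[at("scene",p,z) for p,z in [((278,203.4),.02),((260,230),.02),((295.2,282.4),.02),((334,282.4),.02),((335.2,220.4),.042)]]
o,t,r=fit(P,[SEAT(-1.4),SEAT(-.7),SEAT(.7),SEAT(1.4),(-.085,0)])
print(o,t,r.round(4));print(np.array(P).round(4))
print("hub",at("scene",(312.8,228),.071))
n=at("scene",(275.5,236.6),.057)[:2]-o;print("lever",np.arctan2(n[1],n[0])-t,np.hypot(*n))
M=at("scene",(259,217.4),.073);print("mask top",M)
E
```

```text
[0.54784331 0.0943933 ] -0.23453999757194743 [0.0014 0.0025 0.0009 0.0015 0.0025]
[[ 0.536  -0.0698  0.02  ]
 [ 0.6468 -0.036   0.02  ]
 [ 0.6955  0.1676  0.02  ]
 [ 0.6143  0.2463  0.02  ]
 [ 0.4639  0.1119  0.042 ]]
hub [0.54839582 0.09428922 0.071     ]
lever -0.34358720786191943 0.11490229401028909
mask top [ 0.63942183 -0.0457193   0.073     ]
```

Fit: the selector's origin is at about (0.548, 0.094), yaw -0.235. The lever is at about -0.34 and the mask is on the -0.7 seat. So I push the left bar clockwise by about 0.36 rad. First I go above it, with the fingers shut.

Call:
step_arm(increments="0 0 -4 0 0 0;0 0 -4 0 0 0;3.8 -2.7 0 0 0 0;3.8 -2.7 0 0 0 0;3.8 -2.7 0 0 0 0", claw=1)

```text
time: 0.6
tool_pos: [0.286, -0.3879, 0.2852]
ee_rot: [-3.141, -0.0, 0.393]
wrist_force: [0.1, 0.2, -0.3]
width: 0.0568
```

Call:
step_arm(increments="3.8 -2.7 0 0 0 0;3.8 -2.7 0 0 0 0;3.8 -2.7 0 0 0 0;3.8 -2.7 0 0 0 0;3.8 -2.7 0 0 0 0")

```text
time: 1.1
tool_pos: [0.4095, -0.1895, 0.2851]
ee_rot: [-3.141, 0.0, 0.395]
wrist_force: [1.2, -0.4, 0.2]
width: 0.0173
```

Call:
step_arm(increments="3.8 -2.7 0 0 0 0;3.8 -2.7 0 0 0 0;3.8 -2.7 0 0 0 0;3.8 -2.7 0 0 0 0;3.8 -2.7 0 0 0 0")

```text
time: 1.6
tool_pos: [0.533, 0.0082, 0.285]
ee_rot: [-3.142, 0.001, 0.395]
wrist_force: [-0.1, -0.9, 0.7]
width: 0.0004
```

Call:
step_arm(increments="0 0 0 0 0 -0.15;0 0 0 0 0 -0.15;0 0 0 0 0 -0.15;0 0 0 0 0 0;0 0 0 0 0 0")

```text
time: 2.1
tool_pos: [0.5324, 0.0063, 0.285]
ee_rot: [-3.141, 0.001, 0.842]
wrist_force: [0.1, -0.6, -0.3]
width: 0.0004
```

Run:
```python
from h import *
o=get_obs();print(o);save("wrist","w1.png")
```

```text
{'time': 2.1, 'joint_positions': array([-9.46675997e-02,  4.68371820e-02,  1.25730828e+00, -1.07083395e-04,
        1.83826709e+00,  6.34524396e-01]), 'qvel': array([-0.00295901, -0.00143322, -0.00183898, -0.00042426, -0.0003044 ,
       -0.00504336]), 'joint_torque': array([ 1.05792589e-01, -3.23002517e+01, -3.03382194e+01,  7.36947195e-02,
       -2.78414745e-02, -3.55777843e-02]), 'tool_pos': array([0.53238214, 0.00626776, 0.28502995]), 'ee_rot': array([-3.14099359e+00,  5.69218531e-04,  8.41576242e-01]), 'wrist_force': array([ 0.08969258, -0.63735172, -0.30316624]), 'wrist_torque': array([-0.05091795, -0.06600186,  0.01188508]), 'width': 0.0003735994570690695}
```

View pics/w1.png

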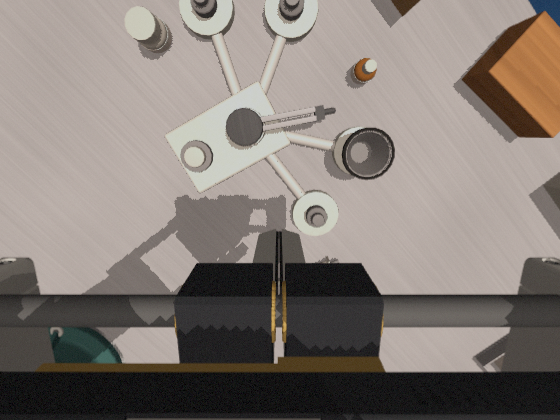

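The wrist view shows the lever (hub at (244,126), nose at (334,110)), the mask rim centred at (364,153), the button at (196,156) and the vial at (366,68). The syringe and spray are out of the way.

Run:
```python
from h import *
p=cv2.imread("pics/w1.png");o=get_obs()
g=cv2.cvtColor(p,cv2.COLOR_BGR2GRAY)
# dark blobs: hub, mask rim
m=(g<95).astype(np.uint8)
for c in cv2.findContours(m,cv2.RETR_EXTERNAL,cv2.CHAIN_APPROX_NONE)[0]:
    if 60<cv2.contourArea(c)<5000: 
        x,y,w,h=cv2.boundingRect(c)
        if y<190: print(cv2.fitEllipse(c)[:2],(x,y,w,h))
A=lambda px,z:at("wrist",px,z,o)
P=[A((315.5,214),.02),A((291,11),.02),A((206,11),.02),A((196,156),.042),A((244,126.5),.071)]
O,t,r=fit(P,[SEAT(-1.4),SEAT(.7),SEAT(1.4),(-.085,0),(0,0)])
print(O,t,r.round(4));print(np.array(P).round(4))
M=A((364,153),.073);print("mask",M,np.arctan2(*(M[:2]-P[4][:2])[::-1]),np.hypot(*(M-P[4])[:2]))
n=A((334,110.5),.057);print("nose",n,np.arctan2(*(n[:2]-P[4][:2])[::-1]))
print("vial",A((365,70),.05))
```

```text
((553.382080078125, 188.11593627929688), (15.277334213256836, 36.186824798583984)) (543, 173, 17, 37)
((367.7442626953125, 153.13314819335938), (49.62495803833008, 53.33624267578125)) (342, 128, 53, 52)
((244.1070098876953, 126.73265075683594), (35.51253128051758, 36.949317932128906)) (226, 108, 37, 38)
((363.1507263183594, 70.80660247802734), (18.86991310119629, 27.741830825805664)) (351, 60, 22, 24)
((154.1681671142578, 38.65790557861328), (23.95241928100586, 28.402023315429688)) (137, 23, 34, 30)
((293.3465881347656, -11.96695613861084), (31.27398109436035, 61.322811126708984)) (279, 6, 24, 15)
((549.9049682617188, 69.937744140625), (120.1771469116211, 147.03103637695312)) (462, 0, 98, 138)
((403.7535705566406, 5.444989204406738), (15.351722717285156, 26.693021774291992)) (391, 0, 29, 16)
((290.6826171875, 2.9917261600494385), (12.926548957824707, 15.343864440917969)) (283, 0, 16, 12)
((203.498779296875, 2.377089500427246), (22.675750732421875, 28.565868377685547)) (195, 0, 22, 18)
[0.54791478 0.09013423] -0.23195906356591406 [0.0019 0.0021 0.0048 0.0038 0.0024]
[[ 0.5379 -0.0727  0.02  ]
 [ 0.6936  0.1632  0.02  ]
 [ 0.6094  0.2384  0.02  ]
 [ 0.4688  0.1106  0.042 ]
 [ 0.549   0.0923  0.071 ]]
mask [ 0.64271564 -0.0360515   0.073     ] -0.9399474150516518 0.15892233310610157
nose [0.64980482 0.02978208 0.057     ] -0.5549106724426134
vial [0.71255613 0.04143054 0.05      ]
```

Call:
step_arm(increments="4 1.1 0 0 0 0;4 1.1 0 0 0 0;4 1.1 4 0 0 0;0 0 5 0 0 0;0 0 4 0 0 0")

```text
time: 2.65
tool_pos: [0.6323, 0.0717, 0.1573]
ee_rot: [-3.14, 0.002, 0.843]
wrist_force: [-0.0, -0.2, -0.8]
width: 0.0005
```

Call:
step_arm(increments="0 0 4 0 0 0;0 0 2 0 0 0;0 0 0 0 0 0")

```text
time: 2.95
tool_pos: [0.6292, 0.0708, 0.0955]
ee_rot: [-3.135, 0.007, 0.843]
wrist_force: [-0.0, -0.5, -0.7]
width: 0.0007
```

Run:
```python
from h import *
o=get_obs();print(o["tool_pos"]);save("wrist","w2.png")
```

```text
[0.62920735 0.07082122 0.09552179]
```

View pics/w2.png

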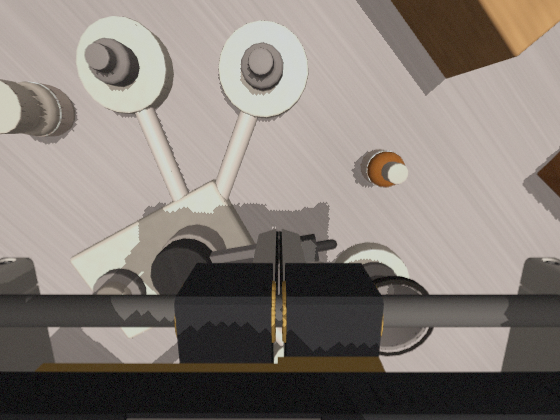

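The tip hangs just left of the lever, and the nose is visible at (325,243) right beside it. I'll add 1 cm of clearance and then lower.

Call:
step_arm(increments="1 0 0 0 0 0;0 0 2 0 0 0;0 0 2 0 0 0;0 0 2 0 0 0;0 0 0 0 0 0")

```text
time: 3.5
tool_pos: [0.6386, 0.079, 0.0399]
ee_rot: [-3.14, 0.001, 0.845]
wrist_force: [-0.1, -0.0, -0.5]
width: 0.0008
```

Call:
step_arm(increments="-0.8 0.15 0 0 0 0;-0.8 0.15 0 0 0 0;-0.8 0.15 0 0 0 0;-0.8 0.15 0 0 0 0;-0.8 0.2 0 0 0 0")

```text
time: 4.0
tool_pos: [0.6189, 0.0434, 0.0423]
ee_rot: [3.14, -0.003, 0.844]
wrist_force: [0.9, 2.4, 2.0]
width: 0.0005
```

Call:
step_arm(increments="-0.3 0.1 0 0 0 0;0 0 0 0 0 0;0 0 0 0 0 0")

```text
time: 4.3
tool_pos: [0.6168, 0.0398, 0.0405]
ee_rot: [3.141, 0.001, 0.845]
wrist_force: [1.1, 0.5, 0.7]
width: 0.0006
```

Run:
```python
from h import *
o=get_obs();print(o["tool_pos"])
a=save("scene","s2.png")[180:310,230:380,::-1]
cv2.imwrite("pics/s2c.png",cv2.resize(a,None,fx=5,fy=5,interpolation=cv2.INTER_CUBIC)[:600])
```

```text
[0.6167518  0.03983864 0.04046998]
```

View pics/s2c.png

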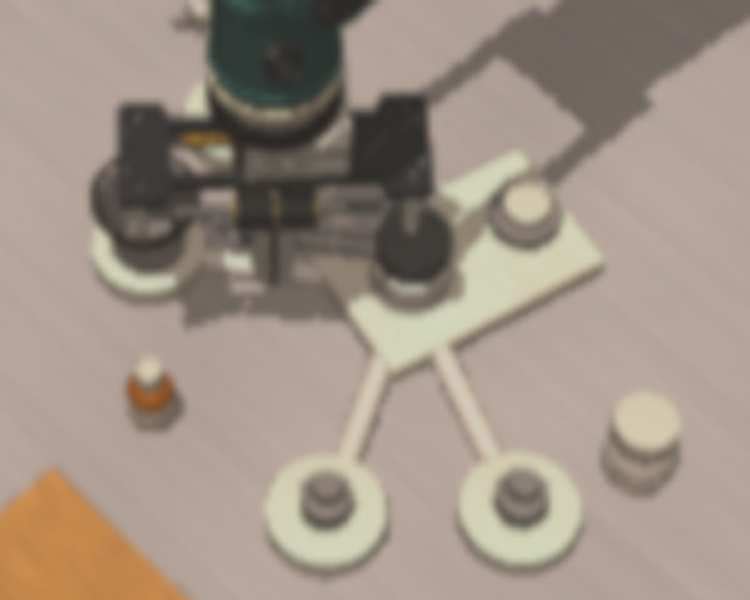

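The lever has swung and the gripper hides it here. From the tip position it is at about -0.87 world, against a target of -0.94. I push the last 5 mm or so, then back off, lift and look.

Call:
step_arm(increments="-0.3 0.1 0 0 0 0;-0.3 0.1 0 0 0 0;0 0 0 0 0 0;0 0 0 0 0 0")

```text
time: 4.75
tool_pos: [0.6143, 0.0345, 0.0403]
ee_rot: [-3.141, 0.001, 0.845]
wrist_force: [1.1, 2.7, -1.0]
width: 0.0002
```

Call:
step_arm(increments="1 0 0 0 0 0;1.5 0 0 0 0 0;0 0 -4 0 0 0;0 0 -4 0 0 0;-3 0 -5 0 0 0")

```text
time: 5.25
tool_pos: [0.6151, 0.0362, 0.1638]
ee_rot: [-3.14, 0.001, 0.848]
wrist_force: [-0.5, -0.3, 1.1]
width: 0.0004
```

Call:
step_arm(increments="-4 0 -3 0 0 0;-4 0 -3 0 0 0;-4 0 -3 0 0 0;0 0 0 0 0 0;0 0 0 0 0 0")

```text
time: 5.75
tool_pos: [0.5353, -0.0557, 0.2548]
ee_rot: [3.139, -0.002, 0.844]
wrist_force: [-0.1, 0.1, -0.6]
width: 0.0004
```

Run:
```python
from h import *
o=get_obs();print(o["tool_pos"],o["ee_rot"]);p=save("wrist","w3.png")[:,:,::-1]
cv2.imwrite("pics/w3c.png",cv2.resize(np.ascontiguousarray(p[60:260,150:450]),None,fx=2.6,fy=2.6,interpolation=cv2.INTER_CUBIC))
```

```text
[ 0.53530728 -0.05570245  0.25480038] [ 3.13913204e+00 -1.64881668e-03  8.43829168e-01]
```

View pics/w3c.png

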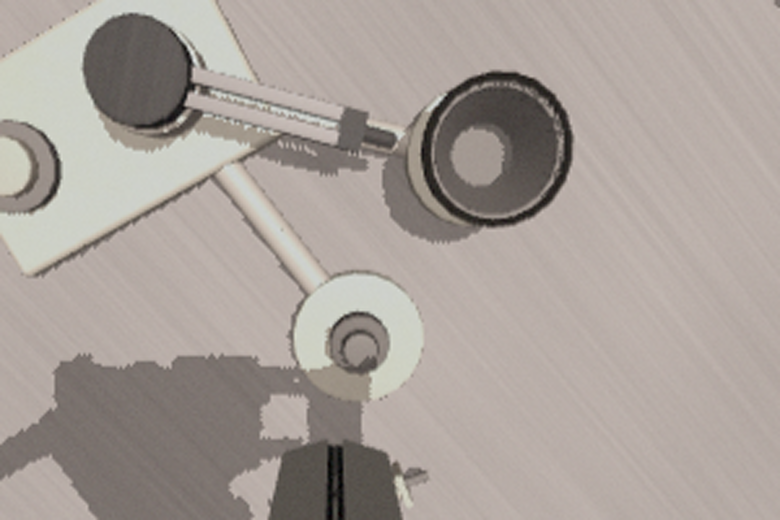

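The crop shows the lever now pointing at the mask: hub (137,70), nose (393,139), rim centre (497,148), cup floor (478,156). I'll check it numerically.

Run:
```python
from h import *
o=get_obs();A=lambda c,z:at("wrist",(150+c[0]/2.6,60+c[1]/2.6),z,o)[:2]
h=A((137,70),.071);ang=lambda v:np.arctan2(v[1],v[0])
n=A((393,139),.057);e=A((353,130),.063)
print("hub",h,"button",A((5,166),.042),"pred",h+.085*np.array([np.cos(np.pi-.234),np.sin(np.pi-.234)]))
for m in (A((497,148),.073),A((478,156),.022)):
    for q in (n,e):
        a=ang(q-h);d=m-h;print("mask",m,"lev",a,"mask ang",ang(d),"miss mm",1000*(-np.sin(a)*d[0]+np.cos(a)*d[1]))
# arm direction from its own edges: centreline points near hub & end
s=A((193,87),.063);a=ang(e-s);print("arm dir",a)
```

```text
hub [0.54832654 0.09157545] button [0.4663724 0.1108966] pred [0.46564307 0.11128443]
mask [ 0.64557663 -0.03877437] lev -0.9685428282573919 mask ang -0.9298151656548198 miss mm 6.296722089363438
mask [ 0.64557663 -0.03877437] lev -0.9790015612251299 mask ang -0.9298151656548198 miss mm 7.995979569866932
mask [ 0.64509288 -0.04042503] lev -0.9685428282573919 mask ang -0.938215097301773 miss mm 4.962977468604649
mask [ 0.64509288 -0.04042503] lev -0.9790015612251299 mask ang -0.938215097301773 miss mm 6.673668028453678
arm dir -0.9766771012161158
```

The lever passes about 6 mm from the mask's centre, well inside the 20 mm limit. Next is the button at (0.466, 0.111).

Call:
step_arm(increments="2 -4 0 0 0 0;2 -4 0 0 0 0;2 -4 0 0 0 0;1.9 -4.2 0 0 0 0;0 0 0 0 0 0")

```text
time: 6.3
tool_pos: [0.4635, 0.1166, 0.2517]
ee_rot: [-3.137, 0.002, 0.854]
wrist_force: [0.6, -0.2, 0.2]
width: 0.0006
```

Call:
step_arm(increments="0 0 4 0 0 0;0 0 4 0 0 0;0 0 4 0 0 0;0 0 4 0 0 0;0 0 0 0 0 0")

```text
time: 6.8
tool_pos: [0.4602, 0.1106, 0.0853]
ee_rot: [-3.13, 0.013, 0.846]
wrist_force: [-1.0, 0.4, -0.7]
width: 0.0007
```

Call:
step_arm(increments="0.4 0.4 0 0 0 0;0 0 2 0 0 0;0 0 0 0 0 0;0 0 0 0 0 0")

```text
time: 7.2
tool_pos: [0.473, 0.1115, 0.0756]
ee_rot: [3.14, -0.002, 0.845]
wrist_force: [-0.8, -0.5, 0.4]
width: 0.0005
```

Call:
step_arm(increments="-0.4 -0.4 0 0 0 0;0 0 0 0 0 0;0 0 0 0 0 0")

```text
time: 7.5
tool_pos: [0.4661, 0.1111, 0.0746]
ee_rot: [3.14, -0.001, 0.845]
wrist_force: [-0.4, -0.1, -1.0]
width: 0.0003
```

Run:
```python
from h import *
o=get_obs();print(o["tool_pos"],o["ee_rot"],o["wrist_force"])
a=save("scene","s4.png")[180:310,230:380,::-1]
cv2.imwrite("pics/s4c.png",cv2.resize(a,None,fx=5,fy=5,interpolation=cv2.INTER_CUBIC)[:600])
```

```text
[0.4661391  0.11108023 0.07460854] [ 3.14031906e+00 -1.29277103e-03  8.44878926e-01] [-0.42719669 -0.05502268 -0.99419945]
```

View pics/s4c.png

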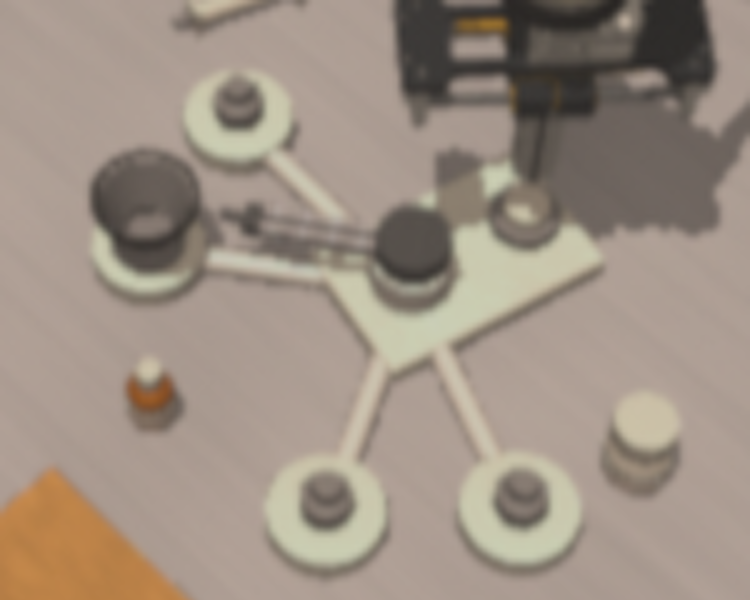

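The tip sits over the button (crop (530,180) above (527,208)), and the mask and caps are where they were. I'll cross-check the lever angle in this view before pressing.

Run:
```python
from h import *
A=lambda c,z:at("scene",(230+c[0]/5,180+c[1]/5),z)[:2]
h=A((414,240),.071);m=A((146,199),.073);s=A((150,250),.02)
for q in (A((225,214),.057),A((255,218),.057)):
    v=q-h;a=np.arctan2(v[1],v[0])
    print(h,m,s,a,np.hypot(*v),[1000*(-np.sin(a)*d[0]+np.cos(a)*d[1]) for d in (m-h,s-h)])
```

```text
[0.54839582 0.09428922] [ 0.64492239 -0.03886965] [ 0.64684076 -0.0359733 ] -1.0089855865216486 0.11745203472726487 [np.float64(10.753327583339841), np.float64(13.91977346203714)]
[0.54839582 0.09428922] [ 0.64492239 -0.03886965] [ 0.64684076 -0.0359733 ] -1.0241302636845118 0.09889240926426048 [np.float64(13.237435654592733), np.float64(16.381874393102848)]
```

The two views disagree: the wrist gives 6 mm and the coarser scene view gives 11–14 mm. I'll take one closer wrist look before pressing, since that can't be undone.

Run:
```python
from h import *
o=get_obs();print(o["tool_pos"],o["ee_rot"]);p=save("wrist","w5.png")[:,:,::-1]
cv2.imwrite("pics/w5c.png",cv2.resize(np.ascontiguousarray(p[60:360,270:560]),None,fx=2,fy=2,interpolation=cv2.INTER_CUBIC))
```

```text
[0.46605522 0.11104224 0.07435911] [ 3.14058907e+00 -9.78707817e-04  8.44866360e-01]
```

View pics/w5c.png

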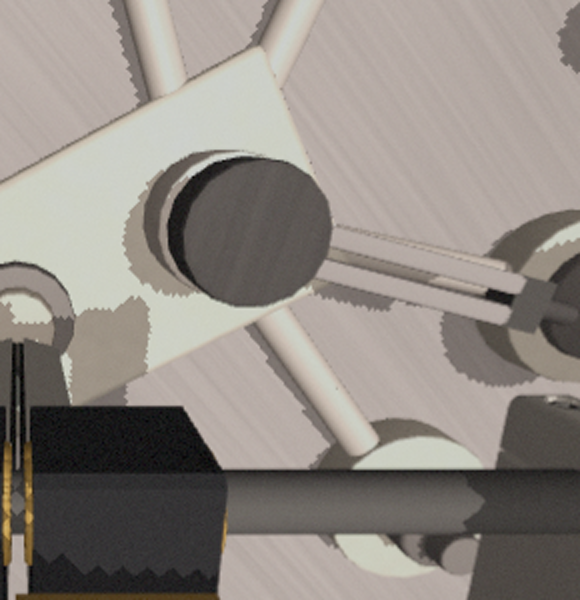

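The close view shows the arm's upper edge running (333,228)→(515,270), its lower edge (325,287)→(508,326), and the hub top at (256,231).

Run:
```python
from h import *
o=get_obs();A=lambda c,z:at("wrist",(270+c[0]/2,60+c[1]/2),z,o)[:2]
h=A((256,231),.071);f=lambda v:np.arctan2(v[1],v[0])
print("hub",h)
for a,b in (((333,228),(515,270)),((325,287),(508,326)),((330,258),(525,303))):
    print(f(A(b,.063)-A(a,.063)))
e=A((530,304),.063)-h;print("hub->block",f(e),np.hypot(*e))
```

```text
hub [0.54912477 0.09419699]
-0.9462536159161674
-0.9354902458839222
-0.9490189863205565
hub->block -0.9833118590391609 0.10024080080312583
```

Edge directions give -0.94 to -0.95 and hub-to-block gives -0.98, against the mask at -0.935. So the error is at most about 8 mm. Pressing now.

Call:
step_arm(increments="0 0 2 0 0 0;0 0 0.8 0 0 0;0 0 0.5 0 0 0;0 0 0.5 0 0 0;0 0 0 0 0 0")

```text
time: 8.1
tool_pos: [0.4656, 0.111, 0.0366]
ee_rot: [-3.141, 0.001, 0.845]
wrist_force: [-3.7, -0.6, 4.3]
width: 0.0006
```

Call:
step_arm(increments="0 0 0.3 0 0 0;0 0 0.2 0 0 0;0 0 0 0 0 0;0 0 0 0 0 0")

```text
time: 8.5
tool_pos: [0.4661, 0.1111, 0.0358]
ee_rot: [3.141, -0.0, 0.845]
wrist_force: [-12.3, -2.1, 24.7]
width: 0.0002
```

The force jumped to 25 N at z = 0.0358, so the button is at its hard stop. Now I lift and check.

Call:
step_arm(increments="0 0 -1 0 0 0;0 0 -3 0 0 0;0 0 -5 0 0 0;0 0 -5 0 0 0;0 0 -4 0 0 0")

```text
time: 9.0
tool_pos: [0.4666, 0.1111, 0.2141]
ee_rot: [3.139, -0.003, 0.845]
wrist_force: [0.4, -0.3, -0.1]
width: 0.0003
```

Call:
step_arm(increments="-4 2 0 0 0 0;-4 2 0 0 0 0;-4 2 0 0 0 0;0 0 0 0 0 0;0 0 0 0 0 0")

```text
time: 9.5
tool_pos: [0.4312, -0.0192, 0.211]
ee_rot: [3.141, -0.001, 0.842]
wrist_force: [-0.5, -0.1, 0.5]
width: 0.0005
```

Run:
```python
from h import *
o=get_obs();print(o["time"],o["tool_pos"],o["ee_rot"]);p=save("wrist","w6.png")
```

```text
9.5 [ 0.43119595 -0.01918527  0.210951  ] [ 3.14084880e+00 -1.17716833e-03  8.42181202e-01]
```

View pics/w6.png

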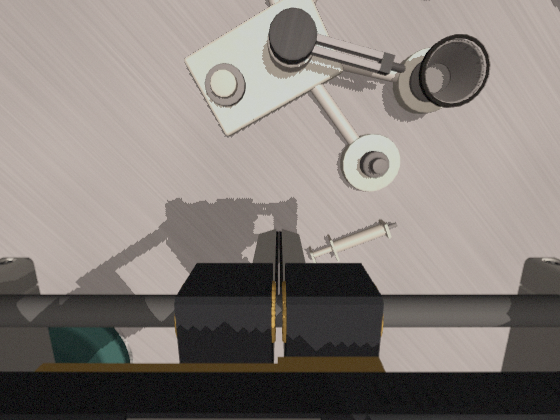

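The button is up (224,83), the lever still points at the upright mask, and the arm is clear of everything. Handing in.

```bash
python3 -c "
from bench import *
print(close_job())"
```

```text
the job is handed in; nothing more can be done
None
```

I pushed the lever round with the shut fingertips on its left bar only, until it pointed at the mask. Then I pressed the flush button to its stop (tip at z = 0.0358 m, 25 N) and let it come back up. The job was handed in at about 9.5 s; it reports no verdict.

- **Lever direction:** the wrist-camera checks before the press put the lever at -0.94 to -0.98 rad in the world frame and the mask at about -0.935. That is a miss of up to about 8 mm against the 20 mm limit.
- **Disagreement:** the coarser scene camera read an 11–14 mm miss to the mask's centre (up to 16 mm to its seat's centre). That is still inside the limit, so I did not correct the lever.
- **Final view:** the button looked up, the mask and the one cap in the picture stood in place, and the arm was clear. The other two caps and most of the other items were out of that picture. The caps, vial and jar looked unmoved in the scene view just before the press.

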